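Eject the turned foot from its nest

ROBOT

A 6-joint arm with a two-finger parallel gripper is mounted at the origin on the work surface. World frame = base frame: x ahead of the robot, y to its left, z up, the work surface at z = 0. Lengths are in m, angles in rad, forces in N, time in s.
With the tool pointing down it reaches from about 0.3 to 0.775 m from the base axis. Payload 14.6 kg.
Tool frame: the origin (TCP) lies midway between the tips of the shut fingers; the grasp point (between the pads) lies 19 mm behind it (ctrl.tcp_to_grasp is the distance from the TCP to the grasp point, in m); x points along the fingers, y is the direction in which the jaws open and shut, and the axes are right-handed (so a half turn about x gives the same grasp; the last joint's range is limited). The gripper opens to 94 mm and grips with 3 to 60 N. Pads are 16 mm wide; open, the fingers measure 119 mm over their backs; the gripper's body (75 mm by 177 mm) begins 78 mm behind the grasp point.
Start: joints at [-1.301, 0.3, 1.521, -0, 1.321, -0.067], TCP at [0.182, -0.519, 0.174] pointing down, gripper open.
Joint ranges: [-3.03, 3.03], [-0.79, 2.21], [0.23, 2.52], [-1.04, 4.18], [0, 3.07], [-2.55, 2.55]. Speed limits (rad/s): [2.22, 2.22, 2.57, 3.14, 3.14, 3.14].

INTERFACE

Orientations are given as [roll, pitch, yaw] about the fixed x, y, z axes, in that order (R = Rz(yaw) Ry(pitch) Rx(roll)).
In Python, from station import ctrl gives the robot as it stands.
- The arm moves only by the tool jog_arm, never from a script. Its argument "rows" is one flat list of numbers, 7 for each row, row after row: the shift along the world's x, y, z in m, then the turn, a rotation vector about the world's x, y, z in degrees, then the closure, from 0 (fully open) to 1 (shut). A call has 1 to 8 rows; each row shifts and turns the commanded pose from where the row before left it; what a row does not reach is not made up. A row lasts 1/12 s, in which the tool goes at most 41.7 mm and 7.16 degrees, less where a joint would pass 70% of its speed; a pose out of reach is approached as far as the arm can. A call with a gripper value outside its range is refused whole. The fingers move at their own pace and stop on an object; "squeeze" is the grip in N (left out, the last holds). Time passes only in rows, so rows that do not move let the fingers close. It gives the time, the measured TCP pose, the force and the opening at its end, in the units of the state.
- ctrl.get_obs(): the state, without advancing time (a new reading comes with each control period).
- ctrl.camera(name): name is "scene" or "top"; returns (picture, depth): 480x640x3 uint8, red, green, blue; 480x640 float32, m along the optical axis (not along the pixel's ray), 0 where there is no reading.
- ctrl.camera_model(name): a dict with "K" (3x3 intrinsics, pixels), "dist" ([k1, k2, p1, p2, k3] as OpenCV has them; the pictures are not rectified), "extrinsics" (4x4, takes a point from camera to world coordinates). Camera axes: x right, y down, z forward; pixel columns grow to the right and rows downward; lengths in m; the calibration is good to about 2 mm. A picture is of the moment at which its call begins. camera_model takes no time and is no camera call.
- ctrl.hand_in(): hands the job in, once; it reports no verdict.
The state is a dict: "time_s": time; "qpos": joint angles; "joint_vel": joint speeds; "tau": joint torques, N m; "ee_pos": TCP position; "eef_rot": TCP orientation; "force": force on the tool from outside, world axes, zero at the start; "moment": the same for the moment, N m; "grip_width": finger opening in m.
Only numpy, scipy, OpenCV 4.12 (cv2) and the standard library are available. Lean on these libraries where they do the work, as an engineer would, in place of code of your own. Each camera call takes 0.05 s, during which the arm holds its last target.

TASK

A turned wooden furniture foot is stuck down in the nest of one of the two steel ejector stands. Lift that stand's knob to push its knockout rod up until the foot stands fully out of the nest, let go (the rod stays up), then take the foot off the rod and stand it upright in the wooden tray. Leave the other, empty stand alone.

Things in the scene. Friction and masses are not known exactly. Their poses are not given: they have to be found in the camera images.
- foot_center (a point): Centre (half-way up) of the loose turned foot: pale wooden cylinder, 48 mm diameter, 44 mm tall, small brass insert in its flat top; z up along its axis. At the start it is sunk upright in the round nest (52 mm across, 45 mm deep) in the middle of a fixed dark steel stand, its top 1 mm below the stand's flat top, so it cannot be gripped until pushed up. 0.06 kg.
- stand_knob (a point): Centre of the loaded stand's lift knob: round, dark wood, 34 mm diameter, 30 mm tall, on a thin upright 105 mm from the nest's axis, nearer the robot. One piece with the knockout rod under the foot. Slides straight up 50 mm to a stop, takes about 14 N, stays where left. Lifted 46 mm, the foot's underside is level with the stand's top, free on the rod's head. x: knob to nest, z up.
- tray_in (a point): Centre of the inner floor of the fixed, square, open wooden tray, 170 x 170 mm outside, 28 mm high, walls and floor 8 mm thick. z up, x and y along its sides.
- spare_knob (a point): Centre of the same lift knob on the second, identical but empty stand, to be left alone. Both stands: block 100 x 100 mm, flat top 117 mm above the table; knob centre 142 mm above the table at rest; rod head 30 mm across, 1 mm below the nest's floor at rest.
Mind the look-alikes: they are no part of the job. What is shaped like the part that bears foot_center but orange is not meant. What is shaped like the part that bears stand_knob but purple is not meant.

How it is judged:
By the outcome, as a careful person would: the job done as asked, in the order asked, and still so for the second after the job is handed in, with the robot touching nothing.
It also fails if it takes over 45 s, if anything falls off the work surface, if the arm or the gripper's body presses on something with over 40 N, if the wrist force passes 120 N, or if a joint passes its speed limit or range.

## Working session

There is one attempt and no reset: what is moved stays moved. The work goes in short steps, Python scripts to look and compute and a tool call to move; the robot and the scene stay as the last step left them, time stands still between calls to the robot, and variables do not carry over. Pictures are saved under pics/ and viewed, and the job is handed in when it is done.

Besides the shell and the picture viewer there is one more tool, called after "Request:" as name(argument=value, ...) on one line, values as JSON. jog_arm: Moves the arm, as the interface text tells. Its arguments: {"type":"object","properties":{"rows":{"type":"array"},"squeeze":{"type":"number"}},"required":["rows"]}

```bash
mkdir -p pics; ls; python3 - <<'E'
from station import ctrl
import cv2,numpy as np
for n in ("scene","top"):
    p,d=ctrl.camera(n); cv2.imwrite(f"pics/{n}0.png",p[:,:,::-1]); np.savez(f"pics/{n}0.npz",p=p,d=d)
    m=ctrl.camera_model(n); print(n,np.round(m["K"],1).tolist(),m["dist"],np.round(m["extrinsics"],3).tolist())
print(ctrl.get_obs(), ctrl.tcp_to_grasp)
E
```

```text
pics
scene [[515.2, 0.0, 321.4], [0.0, 515.2, 236.8], [0.0, 0.0, 1.0]] [-0.11183223  0.          0.          0.          0.        ] [[0.512, 0.722, -0.466, 1.059], [0.859, -0.433, 0.273, -0.35], [-0.004, -0.54, -0.842, 1.079], [0.0, 0.0, 0.0, 1.0]]
top [[453.9, 0.0, 314.5], [0.0, 453.9, 241.6], [0.0, 0.0, 1.0]] [-0.03970536  0.          0.          0.          0.        ] [[-0.009, -0.991, 0.133, 0.393], [-1.0, 0.009, 0.002, -0.034], [-0.003, -0.133, -0.991, 0.988], [0.0, 0.0, 0.0, 1.0]]
{'time_s': 0.1, 'qpos': array([-1.30060908e+00,  3.00437114e-01,  1.52149131e+00, -3.46729717e-05,
        1.32068345e+00, -6.66183766e-02]), 'joint_vel': array([ 1.11883864e-04, -5.47795702e-05, -1.06716805e-03,  3.93869576e-04,
        7.64142464e-04,  4.02638106e-05]), 'tau': array([ 4.76703008e-04, -5.32640076e+01, -3.53286874e+01,  7.09053339e-02,
        2.34634493e-02, -6.70836562e-05]), 'ee_pos': array([ 0.18167096, -0.51886134,  0.17324296]), 'eef_rot': array([-1.60447449,  1.56977656,  1.87393238]), 'force': array([-0.71512349, -0.1464515 , -0.83328018]), 'moment': array([ 0.03260389, -0.01299089, -0.00666776]), 'grip_width': 0.09390959160898149} 0.0188
```

View pics/scene0.png

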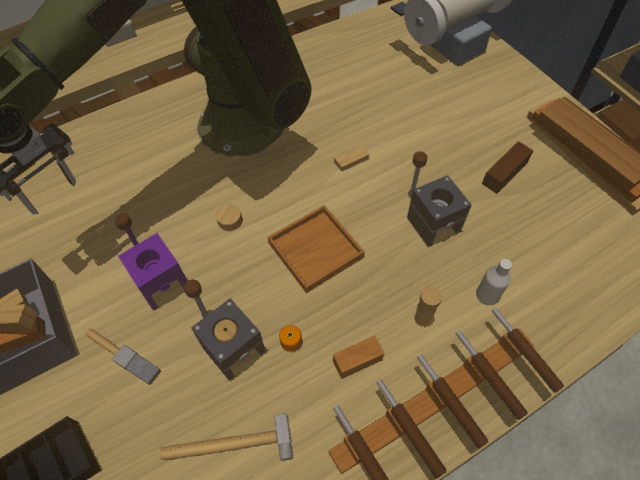

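View pics/top0.png

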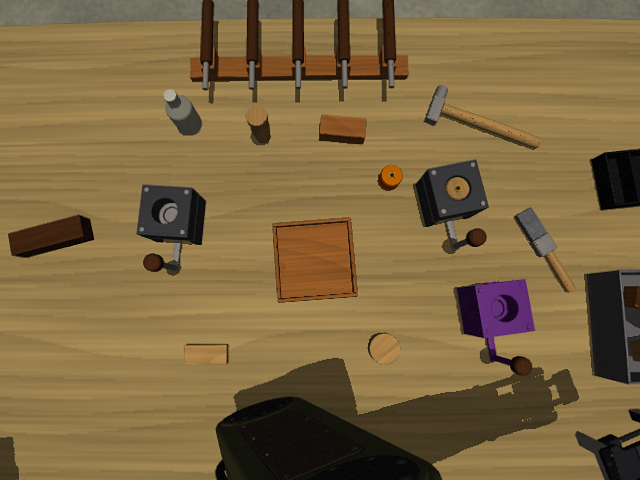

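Scene view: the dark steel stand with the pale wooden foot in its nest is at (227,333), with its knob at (193,288). The same stand in the top view is at (458,188), knob (477,237). Other candidates are the empty dark stand (top 170,213), the purple stand (top 503,308) and the orange cylinder (top 391,176). The tray is at top (315,259). I'll measure next and check an enlarged crop.

```bash
cat > h.py <<'E'
import cv2,numpy as np
from station import ctrl
def ray(n,uv):
    m=ctrl.camera_model(n); q=cv2.undistortPoints(np.array([[uv]],float),np.array(m["K"]),np.array(m["dist"]))[0,0]
    T=np.array(m["extrinsics"]); return T[:3,3],T[:3,:3]@np.array([q[0],q[1],1])
def onz(n,uv,z):
    o,d=ray(n,uv); return o+d*(z-o[2])/d[2]
def two(a,b):
    (o1,d1),(o2,d2)=ray("scene",a),ray("top",b)
    t=np.linalg.lstsq(np.c_[d1,-d2],o2-o1,rcond=None)[0]
    p,q=o1+t[0]*d1,o2+t[1]*d2; return (p+q)/2,np.linalg.norm(p-q)
def dep(n,D,uv):
    o,d=ray(n,uv); return o+d*np.median(D[int(uv[1])-2:int(uv[1])+3,int(uv[0])-2:int(uv[0])+3])
def blobs(n,p,lo,hi,box):
    x0,y0,x1,y1=box; h=cv2.cvtColor(p,cv2.COLOR_RGB2HSV)[y0:y1,x0:x1]
    m=cv2.inRange(h,lo,hi); k,l,s,c=cv2.connectedComponentsWithStats(m)
    return [(int(s[i,4]),(c[i]+[x0,y0]).round(1).tolist()) for i in range(1,k) if s[i,4]>40]
E
python3 - <<'E'
from h import *
S=np.load("pics/scene0.npz");T=np.load("pics/top0.npz")
a=cv2.resize(S['p'][260:390,150:320],None,fx=2.3,fy=2.3,interpolation=2);b=cv2.resize(T['p'][140:270,395:565],None,fx=2.3,fy=2.3,interpolation=2)
cv2.imwrite("pics/crop.png",np.hstack([a,b])[:,:,::-1])
for n,I,pts in(("scene",S,{'knob':(193,288),'foot':(225,330)}),("top",T,{'knob':(477,237),'foot':(458,188),'tray':(315,259)})):
    H=cv2.cvtColor(I['p'],cv2.COLOR_RGB2HSV)
    for k,(u,v) in pts.items(): print(n,k,H[v,u],H[v+3,u+3],dep(n,I['d'],(u,v)).round(3))
print(two((193,288),(477,237)),two((225,330),(458,188)))
print("knob",blobs("s",S['p'],(0,90,20),(15,255,120),(180,275,210,300)),blobs("t",T['p'],(0,90,20),(15,255,120),(462,222,492,252)))
E
```

```text
scene knob [ 12 146  89] [ 14 159  69] [ 0.52  -0.335  0.157]
scene foot [15 94 60] [ 18 128 149] [ 0.616 -0.316  0.115]
top knob [ 11 180  71] [ 12 188  69] [ 0.51  -0.334  0.158]
top foot [113  73  28] [ 17 150 146] [ 0.614 -0.317  0.117]
top tray [ 14 185 143] [ 14 190 137] [ 0.487 -0.033  0.009]
(array([ 0.5127488 , -0.33655278,  0.14581742]), np.float64(0.0037730175288615414)) (array([ 0.61532319, -0.31702665,  0.1135052 ]), np.float64(0.0016012054204460053))
knob [(205, [191.5, 287.6])] [(237, [477.0, 236.9])]
```

View pics/crop.png

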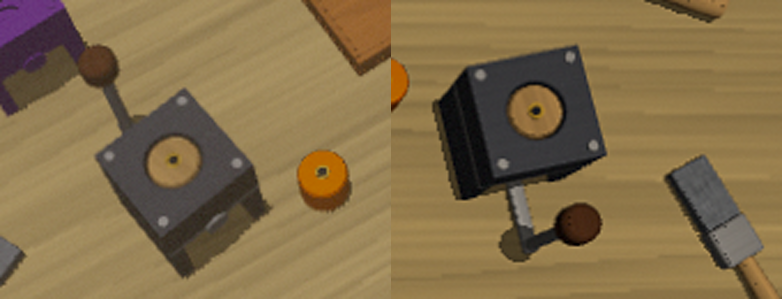

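The crop confirms it: the dark steel stand holding the pale foot with its brass insert, and a dark-wood knob on its upright. The orange cylinder and purple stand are decoys. Next I refine the positions.

```bash
cat >> h.py <<'E'
def cloud(n,D):
    m=ctrl.camera_model(n);v,u=np.mgrid[0:480,0:640]
    q=cv2.undistortPoints(np.c_[u.ravel(),v.ravel()].astype(float)[:,None],np.array(m["K"]),np.array(m["dist"]))[:,0]
    T=np.array(m["extrinsics"]);P=(np.c_[q,np.ones(len(q))]*D.reshape(-1,1))@T[:3,:3].T+T[:3,3]
    P[D.ravel()<=0]=np.nan; return P.reshape(480,640,3)
def jaw():
    from scipy.spatial.transform import Rotation as R
    o=ctrl.get_obs();M=R.from_euler('xyz',o['eef_rot']).as_matrix();return M
E
python3 - <<'E'
from h import *
for n in("scene","top"):
    I=np.load(f"pics/{n}0.npz");P=cloud(n,I['d']);H=cv2.cvtColor(I['p'],cv2.COLOR_RGB2HSV)
    k=(np.hypot(P[...,0]-.513,P[...,1]+.336)<.03)&(P[...,2]>.153)
    Q=P[k];c,r=cv2.minEnclosingCircle(Q[:,:2].astype(np.float32));print(n,"knob top",Q.mean(0).round(4),c,r,Q[:,2].max())
    f=(np.hypot(P[...,0]-.615,P[...,1]+.317)<.035)&(H[...,1]>80)&(H[...,2]>80)&(P[...,2]>.105)
    v,u=np.nonzero(f);c,r=cv2.minEnclosingCircle(np.c_[u,v].astype(np.float32));w=onz(n,c,.116);print("foot",c,r,w.round(4),np.median(P[f],0).round(4))
    s=(np.abs(P[...,0]-.615)<.08)&(np.abs(P[...,1]+.317)<.08)&(abs(P[...,2]-.117)<.006)
    print("stand",cv2.minAreaRect(P[s][:,:2].astype(np.float32)))
    t=(np.abs(P[...,0]-.487)<.13)&(np.abs(P[...,1]+.033)<.13)&(P[...,2]>.022)&(P[...,2]<.036)
    print("tray",cv2.minAreaRect(P[t][:,:2].astype(np.float32)),np.median(P[t][:,2]))
print(jaw().round(3))
E
```

```text
scene knob top [ 0.5147 -0.3362  0.1564] (0.5141264796257019, -0.33635765314102173) 0.016593510285019875 0.160756728088431
foot (224.7127685546875, 330.1383056640625) 11.929655075073242 [ 0.6169 -0.317   0.116 ] [ 0.6179 -0.3164  0.1152]
stand ((0.6157324314117432, -0.31624704599380493), (0.1033240556716919, 0.10014110803604126), 10.842704772949219)
tray ((0.48556506633758545, -0.030807480216026306), (0.17359763383865356, 0.1718170940876007), 3.7484090328216553) 0.027530657981996054
top knob top [ 0.5116 -0.3349  0.157 ] (0.5118555426597595, -0.3356446921825409) 0.017020249739289284 0.16066533698919783
foot (457.4285583496094, 187.7142791748047) 11.575064659118652 [ 0.615  -0.3159  0.116 ] [ 0.6144 -0.3154  0.1166]
stand ((0.6155726909637451, -0.3161715269088745), (0.1012173667550087, 0.1017797514796257), 11.684186935424805)
tray ((0.4848763048648834, -0.031099088490009308), (0.17007772624492645, 0.17019835114479065), 3.8604395389556885) 0.028288532930070054
[[-0.     0.33  -0.944]
 [ 0.001 -0.944 -0.33 ]
 [-1.    -0.001 -0.   ]]
```

Request:
jog_arm(rows=[0, 0, 0.03, 0, 0, -2.8, 0, 0, 0, 0.03, 0, 0, -2.8, 0, 0, 0, 0.03, 0, 0, -2.7, 0, 0.03, 0.016, 0, 0, 0, 0, 0, 0.03, 0.016, 0, 0, 0, 0, 0, 0.03, 0.016, 0, 0, 0, 0, 0, 0.03, 0.016, 0, 0, 0, 0, 0, 0.03, 0.016, 0, 0, 0, 0, 0])

```text
time_s: 0.77
ee_pos: [0.3329, -0.438, 0.2635]
eef_rot: [-1.181, 1.57, 2.153]
force: [1.3, -0.4, 0.5]
grip_width: 0.094
```

Request:
jog_arm(rows=[0.03, 0.016, 0, 0, 0, 0, 0, 0.03, 0.016, 0, 0, 0, 0, 0, 0.03, 0.016, 0, 0, 0, 0, 0, 0.03, 0.016, 0, 0, 0, 0, 0, 0.03, 0.016, 0, 0, 0, 0, 0, 0.03, 0.016, 0, 0, 0, 0, 0, 0, 0, 0, 0, 0, 0, 0, 0, 0, 0, 0, 0, 0, 0])

```text
time_s: 1.43
ee_pos: [0.5126, -0.3421, 0.2628]
eef_rot: [-0.794, 1.569, 2.542]
force: [0.1, 0.4, -0.7]
grip_width: 0.0941
```

```bash
python3 -c "
from h import *
o=ctrl.get_obs();print(o['time_s'],o['ee_pos'],o['force']);M=jaw();print(M.round(4),np.degrees(np.arctan2(M[1,1],M[0,1])))"
```

```text
1.4333 [ 0.51257307 -0.34208191  0.26280728] [ 0.08577202  0.39622577 -0.66793195]
[[-1.200e-03  1.931e-01 -9.812e-01]
 [ 8.000e-04 -9.812e-01 -1.931e-01]
 [-1.000e+00 -1.100e-03  1.000e-03]] -78.86444702940761
```

Request:
jog_arm(rows=[0, 0.006, -0.025, 0, 0, 0, 0, 0, 0, -0.025, 0, 0, 0, 0, 0, 0, -0.025, 0, 0, 0, 0, 0, 0, -0.025, 0, 0, 0, 0, 0, 0, -0.02, 0, 0, 0, 0, 0, 0, -0.02, 0, 0, 0, 0, 0, 0, 0, 0, 0, 0, 0, 0, 0, 0, 0, 0, 0, 0])

```text
time_s: 2.1
ee_pos: [0.5108, -0.3376, 0.1237]
eef_rot: [-0.776, 1.569, 2.557]
force: [0.6, -0.3, -0.0]
grip_width: 0.0937
```

Request:
jog_arm(rows=[0, 0, 0, 0, 0, 0, 1, 0, 0, 0, 0, 0, 0, 1, 0, 0, 0, 0, 0, 0, 1, 0, 0, 0, 0, 0, 0, 1, 0, 0, 0, 0, 0, 0, 1, 0, 0, 0, 0, 0, 0, 1], squeeze=40)

```text
time_s: 2.6
ee_pos: [0.5118, -0.3371, 0.124]
eef_rot: [2.268, 1.57, -0.681]
force: [-0.0, -0.0, -0.4]
grip_width: 0.0571
```

Request:
jog_arm(rows=[0, 0, 0, 0, 0, 0, 1, 0, 0, 0, 0, 0, 0, 1, 0, 0, 0, 0, 0, 0, 1, 0, 0, 0, 0, 0, 0, 1, 0, 0, 0, 0, 0, 0, 1, 0, 0, 0, 0, 0, 0, 1])

```text
time_s: 3.1
ee_pos: [0.5124, -0.3373, 0.1253]
eef_rot: [2.426, 1.569, -0.524]
force: [-0.8, 2.1, 13.5]
grip_width: 0.0175
```

The opening is 17.5 mm instead of 34 mm, and the tool is being pushed up. I'll look before doing anything more.

```bash
python3 - <<'E'
from h import *
o=[]
for n,b in(("scene",(130,220,290,340)),("top",(400,150,560,270))):
    p,d=ctrl.camera(n);np.savez(f"pics/{n}1.npz",p=p,d=d);o.append(cv2.resize(p[b[1]:b[3],b[0]:b[2]],None,fx=2.5,fy=2.5,interpolation=2))
cv2.imwrite("pics/g1.png",np.hstack(o)[:,:,::-1]);q=ctrl.get_obs();print(q['grip_width'],q['force'],q['ee_pos'])
E
```

```text
0.00950347911236577 [ 0.2280586   1.2978239  10.45882467] [ 0.51252519 -0.33741989  0.12551158]
```

View pics/g1.png

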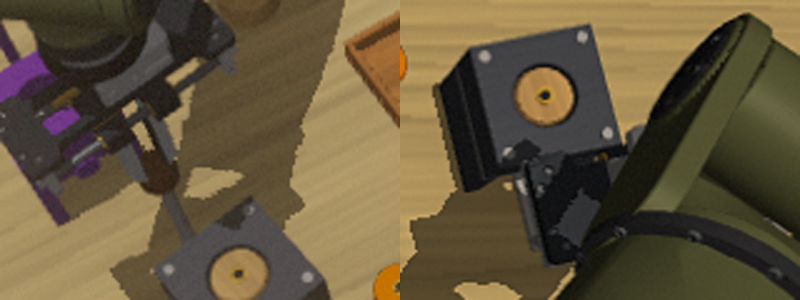

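```bash
python3 - <<'E'
from h import *
I=np.load("pics/scene1.npz");P=cloud("scene",I['d']);p=I['p']
c=cv2.resize(p[250:310,160:230],None,fx=9,fy=9,interpolation=0);cv2.imwrite("pics/g1b.png",c[:,:,::-1])
for u,v in((193,290),(196,284),(190,295),(186,284),(180,280),(194,278),(198,280),(203,304),(183,288)): print(u,v,P[v,u].round(3),p[v,u])
E
```

```text
193 290 [ 0.525 -0.337  0.158] [60 43 29]
196 284 [ 0.519 -0.326  0.164] [52 42 34]
190 295 [ 0.526 -0.347  0.147] [48 32 16]
186 284 [ 0.521 -0.344  0.184] [54 44 37]
180 280 [ 0.525 -0.351  0.213] [77 75 71]
194 278 [ 0.518 -0.325  0.187] [62 60 54]
198 280 [ 0.52  -0.32   0.175] [82 77 75]
203 304 [ 0.513 -0.33   0.063] [81 70 55]
183 288 [ 0.526 -0.353  0.184] [81 79 75]
```

View pics/g1b.png

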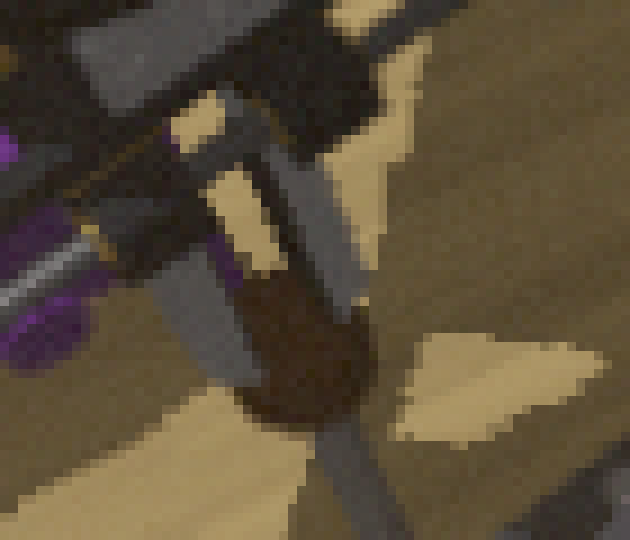

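```bash
cat >> h.py <<'E'
def proj(n,X):
    m=ctrl.camera_model(n);T=np.linalg.inv(np.array(m["extrinsics"]))
    return cv2.projectPoints(np.array(X,float).reshape(-1,1,3),cv2.Rodrigues(T[:3,:3])[0],T[:3,3],np.array(m["K"]),np.array(m["dist"]))[0][:,0].round(1)
E
python3 - <<'E'
from h import *
print(proj("scene",[(.197,-.563,.174),(.166,-.474,.174)]),proj("scene",[(.5125,-.3374,.125),(.5125,-.3374,.144),(.513,-.336,.142)]))
I=np.load("pics/scene0.npz");P=cloud("scene",I['d'])
for u,v in((30,205),(33,209),(70,182),(72,184),(66,172)):print(u,v,P[v,u].round(3))
c=np.hstack([cv2.resize(I['p'][120:220,0:90],None,fx=4.4,fy=4.4,interpolation=0)])
cv2.imwrite("pics/s0.png",c[:,:,::-1])
E
```

```text
[[ 42.3 218.6]
 [ 76.2 192.4]] [[193.8 292.6]
 [191.8 288.4]
 [192.8 288.8]]
30 205 [ 0.208 -0.563  0.238]
33 209 [ 0.206 -0.564  0.222]
70 182 [ 0.171 -0.473  0.216]
72 184 [ 0.173 -0.471  0.21 ]
66 172 [ 0.172 -0.468  0.249]
```

View pics/s0.png

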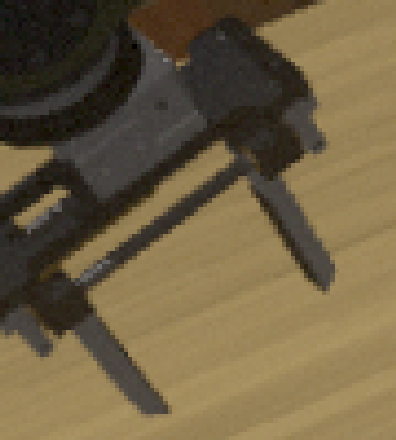

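```bash
python3 - <<'E'
from h import *
for n,uv,x in(("scene",(199.4,285),.52),("scene",(189,293),.52),("scene",(37.5,213.5),.205),("scene",(74,185.5),.173)):
    o,d=ray(n,uv);print(uv,(o+d*(x-o[0])/d[0]).round(4))
I=np.load("pics/scene1.npz");P=cloud("scene",I['d'])
for v in range(280,298,2): print(v,[tuple((P[v,u]*1000).round().astype(int)) for u in range(184,206,3)])
q=ctrl.get_obs();print(q['grip_width'],q['force'],q['ee_pos'])
E
```

```text
(199.4, 285) [ 0.52   -0.321   0.1557]
(189, 293) [ 0.52   -0.3466  0.1455]
(37.5, 213.5) [ 0.205  -0.5626  0.2029]
(74, 185.5) [ 0.173  -0.469   0.2034]
280 [(np.int64(522), np.int64(-344), np.int64(203)), (np.int64(402), np.int64(-337), np.int64(0)), (np.int64(500), np.int64(-333), np.int64(156)), (np.int64(511), np.int64(-328), np.int64(169)), (np.int64(520), np.int64(-323), np.int64(179)), (np.int64(518), np.int64(-318), np.int64(171)), (np.int64(421), np.int64(-305), np.int64(1)), (np.int64(424), np.int64(-299), np.int64(1))]
282 [(np.int64(525), np.int64(-346), np.int64(200)), (np.int64(502), np.int64(-340), np.int64(159)), (np.int64(506), np.int64(-335), np.int64(159)), (np.int64(507), np.int64(-330), np.int64(157)), (np.int64(518), np.int64(-325), np.int64(170)), (np.int64(520), np.int64(-319), np.int64(166)), (np.int64(425), np.int64(-308), np.int64(0)), (np.int64(428), np.int64(-301), np.int64(-1))]
284 [(np.int64(524), np.int64(-348), np.int64(193)), (np.int64(504), np.int64(-342), np.int64(155)), (np.int64(508), np.int64(-337), np.int64(155)), (np.int64(512), np.int64(-33
[... 1919 characters left out ...]
p.int64(-340), np.int64(152)), (np.int64(530), np.int64(-335), np.int64(146)), (np.int64(528), np.int64(-330), np.int64(137)), (np.int64(454), np.int64(-320), np.int64(-1)), (np.int64(460), np.int64(-314), np.int64(4))]
296 [(np.int64(436), np.int64(-359), np.int64(-2)), (np.int64(440), np.int64(-353), np.int64(-1)), (np.int64(524), np.int64(-347), np.int64(140)), (np.int64(528), np.int64(-342), np.int64(142)), (np.int64(529), np.int64(-337), np.int64(137)), (np.int64(517), np.int64(-331), np.int64(109)), (np.int64(458), np.int64(-323), np.int64(-3)), (np.int64(461), np.int64(-316), np.int64(-3))]
0.00950347911236577 [ 0.2280586   1.2978239  10.45882467] [ 0.51252519 -0.33741989  0.12551158]
```

The depth data show the finger tips at about z 0.15, not 0.125, so they closed on the knob's top edge and slipped up. I'll open, lower about 20 mm and check the tip height in the image.

Request:
jog_arm(rows=[0, 0, 0, 0, 0, 0, 0, 0, 0, 0, 0, 0, 0, 0, 0, 0, 0, 0, 0, 0, 0, 0, 0, 0, 0, 0, 0, 0, 0, 0, 0, 0, 0, 0, 0, 0, 0, 0, 0, 0, 0, 0, 0, 0, 0, 0, 0, 0, 0, 0, 0, 0, 0, 0, 0, 0])

```text
time_s: 3.87
ee_pos: [0.5117, -0.337, 0.1235]
eef_rot: [-0.853, 1.57, 2.48]
force: [0.7, 0.0, -1.1]
grip_width: 0.0594
```

```bash
cat > look.py <<'E'
from h import *
import sys
t=sys.argv[1]; b=list(map(int,sys.argv[2:6])); b2=list(map(int,sys.argv[6:10]))
o=[]
for n,b in(("scene",b),("top",b2)):
    p,d=ctrl.camera(n);np.savez(f"pics/{n}{t}.npz",p=p,d=d);c=p[b[1]:b[3],b[0]:b[2]];o.append(cv2.resize(c,(395,int(395*c.shape[0]/c.shape[1])),interpolation=2))
h=min(x.shape[0] for x in o)
cv2.imwrite(f"pics/v{t}.png",np.hstack([x[:h] for x in o])[:,:,::-1]);q=ctrl.get_obs();print(q['time_s'],q['grip_width'],q['force'],q['ee_pos'])
E
python3 look.py 2 140 230 240 330 400 150 560 294
```

```text
3.9667 0.06722558887171969 [-0.62214708  0.33641724 -0.33949785] [ 0.51172919 -0.33703736  0.12367308]
```

View pics/v2.png

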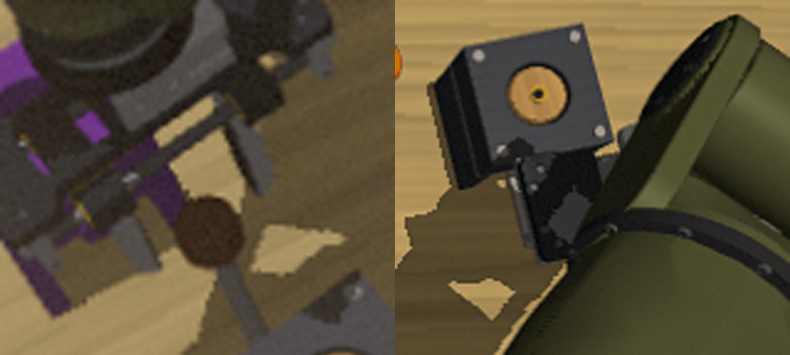

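```bash
python3 - <<'E'
from h import *
for uv in((177.5,298.2),(207,278.5)):
    o,d=ray("scene",uv)
    for x in(.512,.52):print(uv,(o+d*(x-o[0])/d[0]).round(4))
I=np.load("pics/scene2.npz");P=cloud("scene",I['d'])
k=(np.hypot(P[...,0]-.513,P[...,1]+.336)<.022)&(P[...,2]>.12)&(P[...,2]<.17)
Q=P[k];print(Q[:,:2].min(0),Q[:,:2].max(0),np.percentile(Q[:,2],[50,90,98]))
for lim in(.15,.153,.156): print(lim,Q[Q[:,2]>lim].mean(0).round(4),Q[Q[:,2]>lim][:,:2].min(0),Q[Q[:,2]>lim][:,:2].max(0))
m=(np.abs(P[...,0]-.51)<.1)&(np.abs(P[...,1]+.337)<.12)&(P[...,2]>.165)
print("above-body lowest percentile", np.percentile(P[m][:,2],[1,5,20,50]))
E
```

```text
(177.5, 298.2) [ 0.512  -0.3719  0.1336]
(177.5, 298.2) [ 0.52   -0.3716  0.1475]
(207, 278.5) [ 0.512  -0.3013  0.1518]
(207, 278.5) [ 0.52   -0.302   0.1654]
[ 0.49781231 -0.3537279 ] [ 0.53053838 -0.31943778] [0.15518969 0.1583832  0.16012678]
0.15 [ 0.5156 -0.3366  0.1561] [ 0.49781231 -0.35368416] [ 0.53031729 -0.3198327 ]
0.153 [ 0.5148 -0.336   0.1566] [ 0.49781231 -0.35190363] [ 0.52955658 -0.3198327 ]
0.156 [ 0.5141 -0.3354  0.1578] [ 0.49925291 -0.35012879] [ 0.52955658 -0.32081189]
above-body lowest percentile [0.19836887 0.27184932 0.29743967 0.45152725]
```

Request:
jog_arm(rows=[0.001, 0.001, 0, 0, 0, 0, 0, 0, 0, 0, 0, 0, 0, 0, 0, 0, 0, 0, 0, 0, 0, 0, 0, 0, 0, 0, 0, 0, 0, 0, -0.01, 0, 0, 0, 0, 0, 0, -0.01, 0, 0, 0, 0, 0, 0, -0.004, 0, 0, 0, 0, 0, 0, 0, 0, 0, 0, 0])

```text
time_s: 4.63
ee_pos: [0.5121, -0.3356, 0.0978]
eef_rot: [-0.828, 1.568, 2.505]
force: [0.9, -0.5, 0.1]
grip_width: 0.0941
```

```bash
python3 look.py 3 140 230 240 330 400 150 560 294
```

```text
4.7333 0.09407499143772584 [-0.57203602 -0.02425823  0.06473734] [ 0.51266307 -0.33602339  0.09942293]
```

View pics/v3.png

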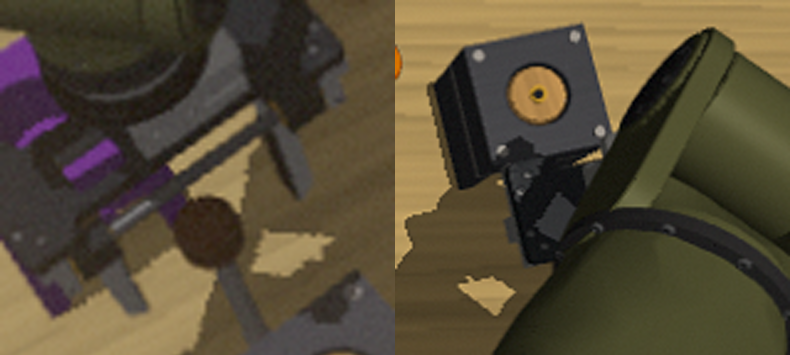

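Tips are now around z 0.12, straddling the knob (px 193,288). Closing.

Request:
jog_arm(rows=[0, 0, 0, 0, 0, 0, 1, 0, 0, 0, 0, 0, 0, 1, 0, 0, 0, 0, 0, 0, 1, 0, 0, 0, 0, 0, 0, 1, 0, 0, 0, 0, 0, 0, 1, 0, 0, 0, 0, 0, 0, 1, 0, 0, 0, 0, 0, 0, 1, 0, 0, 0, 0, 0, 0, 1], squeeze=40)

```text
time_s: 5.4
ee_pos: [0.5128, -0.3361, 0.0998]
eef_rot: [3.057, 1.571, 0.107]
force: [-0.8, -0.2, 0.3]
grip_width: 0.0442
```

Request:
jog_arm(rows=[0, 0, 0, 0, 0, 0, 1, 0, 0, 0, 0, 0, 0, 1, 0, 0, 0, 0, 0, 0, 1, 0, 0, 0, 0, 0, 0, 1, 0, 0, 0, 0, 0, 0, 1, 0, 0, 0, 0, 0, 0, 1])

```text
time_s: 5.9
ee_pos: [0.5128, -0.3367, 0.0998]
eef_rot: [1.858, 1.57, -1.092]
force: [2.2, -5.2, -1.3]
grip_width: 0.0327
```

Request:
jog_arm(rows=[0, 0, 0.002, 0, 0, 0, 1, 0, 0, 0.004, 0, 0, 0, 1, 0, 0, 0.004, 0, 0, 0, 1, 0, 0, 0.005, 0, 0, 0, 1, 0, 0, 0.005, 0, 0, 0, 1, 0, 0, 0, 0, 0, 0, 1])

```text
time_s: 6.4
ee_pos: [0.5129, -0.3366, 0.1195]
eef_rot: [1.7, 1.57, -1.249]
force: [2.7, -4.9, -3.5]
grip_width: 0.0323
```

```bash
python3 look.py 4 140 230 260 330 400 150 560 294
```

```text
6.5 0.03273591528330505 [ 3.00808246 -5.49865135 -5.2843865 ] [ 0.51285996 -0.33665005  0.11942603]
```

View pics/v4.png

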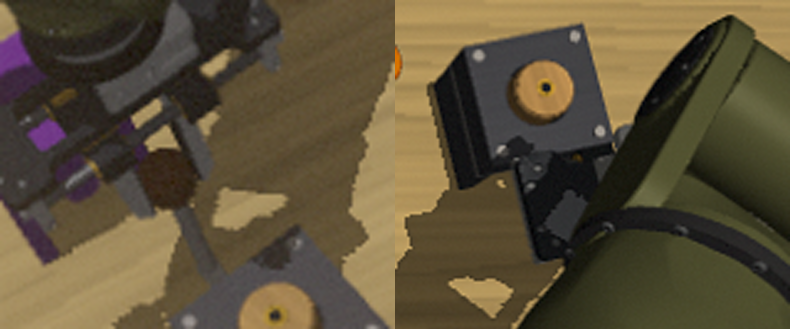

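The foot is rising with the knob and nothing is slipping. I'll lift the remaining 28 mm.

Request:
jog_arm(rows=[0, 0, 0.004, 0, 0, 0, 1, 0, 0, 0.005, 0, 0, 0, 1, 0, 0, 0.005, 0, 0, 0, 1, 0, 0, 0.005, 0, 0, 0, 1, 0, 0, 0.005, 0, 0, 0, 1, 0, 0, 0.004, 0, 0, 0, 1, 0, 0, 0, 0, 0, 0, 1, 0, 0, 0, 0, 0, 0, 1])

```text
time_s: 7.17
ee_pos: [0.5128, -0.3366, 0.1472]
eef_rot: [1.588, 1.57, -1.362]
force: [3.5, -6.0, -5.6]
grip_width: 0.0325
```

```bash
python3 look.py 5 140 230 260 330 400 150 560 294; python3 - <<'E'
from h import *
for n in("scene","top"):
    I=np.load(f"pics/{n}5.npz");P=cloud(n,I['d']);H=cv2.cvtColor(I['p'],cv2.COLOR_RGB2HSV)
    f=(np.hypot(P[...,0]-.6155,P[...,1]+.3163)<.035)&(P[...,2]>.15)&(H[...,1]>80)
    v,u=np.nonzero(f);c,r=cv2.minEnclosingCircle(P[f][:,:2].astype(np.float32));print(n,np.median(P[f],0).round(4),c,r)
E
```

```text
7.2667 0.03252495201576998 [ 4.17361812 -6.16908881 -6.18129918] [ 0.51283807 -0.33663417  0.14722501]
scene [ 0.6199 -0.3165  0.1621] (0.6174682974815369, -0.3156328797340393) 0.024264147505164146
top [ 0.6134 -0.3127  0.1629] (0.6152471899986267, -0.3150359094142914) 0.024511249735951424
```

View pics/v5.png

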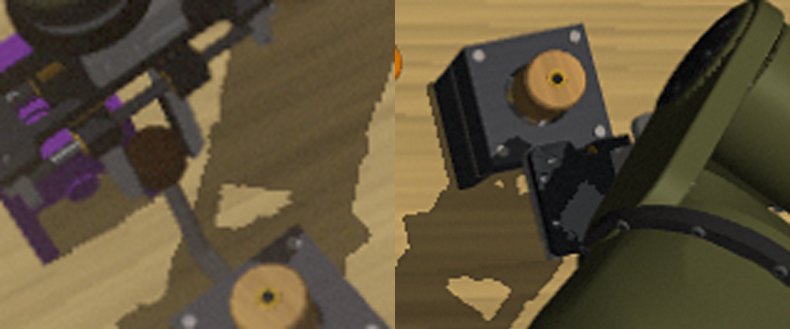

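Request:
jog_arm(rows=[0, 0, 0.0015, 0, 0, 0, 1, 0, 0, 0, 0, 0, 0, 1, 0, 0, 0, 0, 0, 0, 0, 0, 0, 0, 0, 0, 0, 0, 0, 0, 0, 0, 0, 0, 0, 0, 0, 0, 0, 0, 0, 0, 0, 0, 0, 0, 0, 0, 0, 0, 0, 0, 0, 0, 0, 0])

```text
time_s: 7.93
ee_pos: [0.5128, -0.336, 0.1494]
eef_rot: [2.732, 1.571, -0.218]
force: [0.3, 0.4, 0.6]
grip_width: 0.0693
```

Request:
jog_arm(rows=[0, 0, 0, 0, 0, 0, 0, 0, 0, 0, 0, 0, 0, 0, 0, 0, 0, 0, 0, 0, 0, 0, 0, 0.01, 0, 0, 0, 0, 0, 0, 0.025, 0, 0, 0, 0, 0, 0, 0.025, 0, 0, 0, 0, 0, 0, 0.01, 0, 0, 0, 0, 0, 0, 0, 0, 0, 0, 0])

```text
time_s: 8.6
ee_pos: [0.5135, -0.3366, 0.2223]
eef_rot: [2.315, 1.566, -0.634]
force: [0.6, 0.8, -0.4]
grip_width: 0.094
```

```bash
python3 look.py 6 140 220 260 340 400 150 560 294; python3 - <<'E'
from h import *
for n in("scene","top"):
    I=np.load(f"pics/{n}6.npz");P=cloud(n,I['d']);H=cv2.cvtColor(I['p'],cv2.COLOR_RGB2HSV)
    f=(np.hypot(P[...,0]-.6155,P[...,1]+.3163)<.035)&(P[...,2]>.158)&(P[...,2]<.18)&(H[...,1]>80)
    c,r=cv2.minEnclosingCircle(P[f][:,:2].astype(np.float32));print(n,np.median(P[f],0).round(4),c,r)
E
```

```text
8.7 0.0940207279057101 [-0.63321534  0.52842524 -0.38953852] [ 0.5125907  -0.33596385  0.21846042]
scene [ 0.6184 -0.3164  0.163 ] (0.6175317764282227, -0.31674110889434814) 0.0242169126868248
top [ 0.6142 -0.3142  0.1639] (0.6146490573883057, -0.3150899410247803) 0.024188876152038574
```

View pics/v6.png

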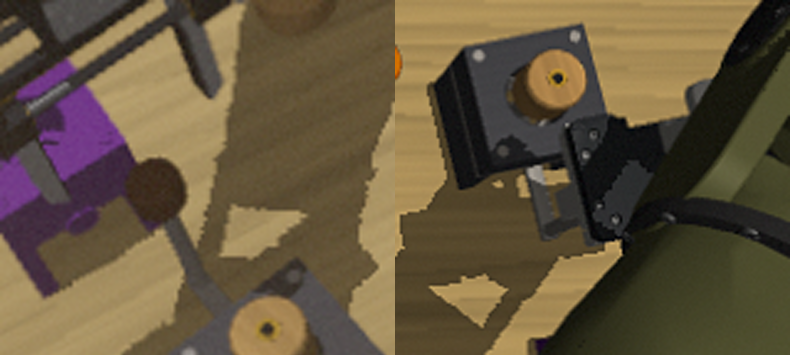

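The rod stays up with the foot top at z 0.1635. Moving over the foot now.

Request:
jog_arm(rows=[0.026, 0.005, 0, 0, 0, 0, 0, 0.026, 0.005, 0, 0, 0, 0, 0, 0.026, 0.005, 0, 0, 0, 0, 0, 0.025, 0.005, 0, 0, 0, 0, 0, 0, 0, 0, 0, 0, 0, 0, 0, 0, -0.02, 0, 0, 0, 0, 0, 0, -0.02, 0, 0, 0, 0, 0, 0, 0, 0, 0, 0, 0])

```text
time_s: 9.37
ee_pos: [0.6138, -0.3152, 0.1732]
eef_rot: [-0.711, 1.562, 2.623]
force: [0.2, -0.4, -0.7]
grip_width: 0.0936
```

```bash
python3 look.py 7 150 240 290 380 400 130 560 274
```

```text
9.4667 0.09367467077144612 [-0.55056576  0.02806822  0.38192287] [ 0.61507337 -0.31600627  0.17828286]
```

View pics/v7.png

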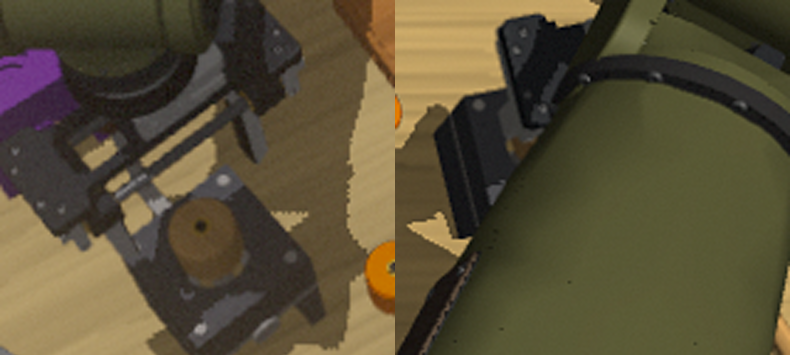

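Request:
jog_arm(rows=[0.001, 0, -0.015, 0, 0, 0, 0, 0, 0, -0.015, 0, 0, 0, 0, 0, 0, -0.015, 0, 0, 0, 0, 0, 0, -0.015, 0, 0, 0, 0, 0, 0, -0.012, 0, 0, 0, 0, 0, 0, 0, 0, 0, 0, 0, 0, 0, 0, 0, 0, 0, 0])

```text
time_s: 10.05
ee_pos: [0.6168, -0.3163, 0.1078]
eef_rot: [2.516, 1.571, -0.433]
force: [0.0, 0.1, 0.1]
grip_width: 0.0938
```

```bash
python3 look.py 8 150 250 290 380 400 130 560 274; python3 - <<'E'
from h import *
print(proj("scene",[(.616,-.316,.119),(.616,-.316,.1635)]))
E
```

```text
10.15 0.09394282493025674 [-0.27842948  0.10567039  0.3006756 ] [ 0.61722207 -0.31643613  0.10876266]
[[224.8 329. ]
 [220.9 320. ]]
```

View pics/v8.png

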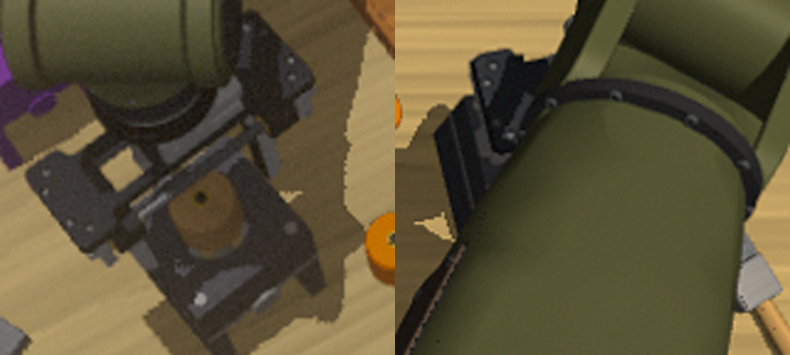

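Request:
jog_arm(rows=[0, 0, 0, 0, 0, 0, 1, 0, 0, 0, 0, 0, 0, 1, 0, 0, 0, 0, 0, 0, 1, 0, 0, 0, 0, 0, 0, 1, 0, 0, 0, 0, 0, 0, 1, 0, 0, 0, 0, 0, 0, 1, 0, 0, 0, 0, 0, 0, 1, 0, 0, 0, 0, 0, 0, 1], squeeze=20)

```text
time_s: 10.82
ee_pos: [0.6167, -0.3161, 0.1073]
eef_rot: [0.245, 1.571, -2.704]
force: [-0.2, 0.4, 0.1]
grip_width: 0.0477
```

Request:
jog_arm(rows=[0, 0, 0, 0, 0, 0, 1, 0, 0, 0, 0, 0, 0, 1, 0, 0, 0, 0, 0, 0, 1, 0, 0, 0, 0, 0, 0, 1, 0, 0, 0, 0, 0, 0, 1])

```text
time_s: 11.23
ee_pos: [0.6168, -0.3161, 0.1072]
eef_rot: [-1.447, 1.571, 1.887]
force: [1.1, -0.2, -0.1]
grip_width: 0.0475
```

```bash
python3 look.py 9 150 250 290 380 400 130 560 274
```

```text
11.3333 0.04732211456207426 [ 0.03523741 -0.20996167  0.57233737] [ 0.61675641 -0.31608832  0.10725035]
```

View pics/v9.png

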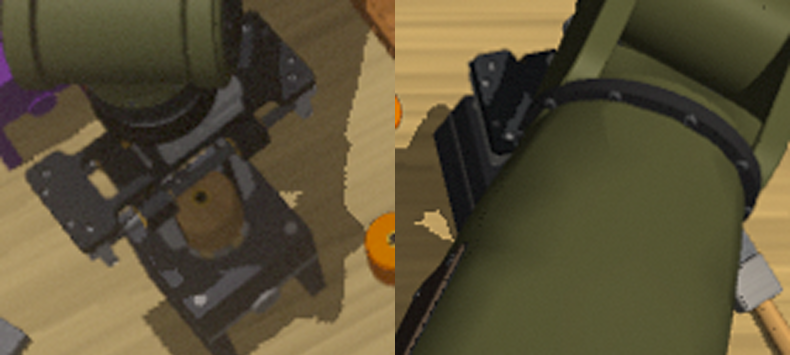

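Gripped at 47.5 mm. Lifting, then over to the tray.

Request:
jog_arm(rows=[0, 0, 0.005, 0, 0, 0, 1, 0, 0, 0.015, 0, 0, 0, 1, 0, 0, 0.02, 0, 0, 0, 1, 0, 0, 0.02, 0, 0, 0, 1, 0, 0, 0.02, 0, 0, 0, 1, 0, 0, 0.01, 0, 0, 0, 1, 0, 0, 0, 0, 0, 0, 1])

```text
time_s: 11.92
ee_pos: [0.6175, -0.3165, 0.2001]
eef_rot: [2.426, 1.567, -0.524]
force: [0.1, -0.0, -1.0]
grip_width: 0.0473
```

Request:
jog_arm(rows=[-0.011, 0.024, 0, 0, 0, -1, 1, -0.011, 0.024, 0, 0, 0, -1, 1, -0.011, 0.024, 0, 0, 0, -1, 1, -0.011, 0.024, 0, 0, 0, -1, 1, -0.011, 0.024, 0, 0, 0, -1, 1, -0.011, 0.024, 0, 0, 0, -1, 1, -0.011, 0.024, 0, 0, 0, -1, 1, -0.011, 0.024, 0, 0, 0, 0, 1])

```text
time_s: 12.58
ee_pos: [0.5276, -0.1229, 0.1959]
eef_rot: [-0.365, 1.569, 2.845]
force: [0.4, -0.4, -0.1]
grip_width: 0.0473
```

Request:
jog_arm(rows=[-0.011, 0.024, 0, 0, 0, 0, 1, -0.011, 0.024, 0, 0, 0, 0, 1, -0.011, 0.024, 0, 0, 0, 0, 1, -0.011, 0.021, 0, 0, 0, 0, 1, 0, 0, 0, 0, 0, 0, 1, 0, 0, 0, 0, 0, 0, 1])

```text
time_s: 13.08
ee_pos: [0.4843, -0.0304, 0.1966]
eef_rot: [-0.108, 1.57, 3.105]
force: [-0.7, -0.5, 0.4]
grip_width: 0.0478
```

```bash
python3 look.py 10 200 140 420 340 200 150 480 350; python3 -c "
from h import *
M=jaw();print(M.round(3),np.degrees(np.arctan2(M[1,1],M[0,1])))"
```

```text
13.1833 0.0473703235032688 [ 0.66644906 -0.68508675 -1.24798094] [ 0.48478564 -0.03151081  0.19667362]
[[-0.001  0.07  -0.998]
 [-0.    -0.998 -0.07 ]
 [-1.    -0.     0.001]] -86.01146597629541
```

View pics/v10.png

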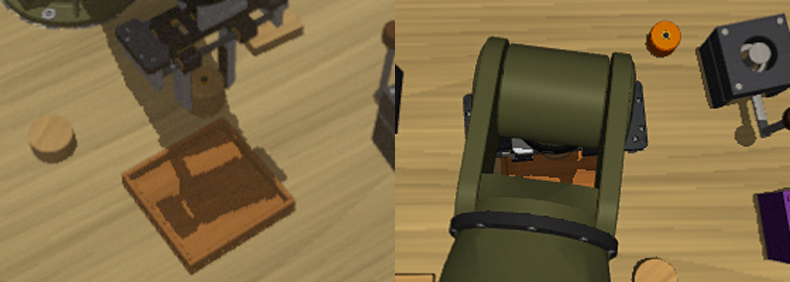

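Request:
jog_arm(rows=[0, 0, -0.025, 0, 0, 0, 1, 0, 0, -0.03, 0, 0, 0, 1, 0, 0, -0.03, 0, 0, 0, 1, 0, 0, -0.03, 0, 0, 0, 1, 0, 0, -0.03, 0, 0, 0, 1, 0, 0, -0.025, 0, 0, 0, 1, 0, 0, -0.015, 0, 0, 0, 1, 0, 0, 0, 0, 0, 0, 1])

```text
time_s: 13.85
ee_pos: [0.4829, -0.0316, 0.0088]
eef_rot: [-0.199, 1.565, 3.011]
force: [-0.4, 0.2, 0.2]
grip_width: 0.0476
```

```bash
python3 look.py 11 240 170 400 320 200 150 480 350; python3 - <<'E'
from h import *
I=np.load("pics/scene11.npz");P=cloud("scene",I['d']);H=cv2.cvtColor(I['p'],cv2.COLOR_RGB2HSV)
f=(np.hypot(P[...,0]-.485,P[...,1]+.031)<.026)&(H[...,1]>80)&(P[...,2]>.035)&(P[...,2]<.09)
print(f.sum(),np.percentile(P[f][:,2],[10,50,90,97]))
E
```

```text
13.95 0.04758917692736769 [ 0.48887644  0.89315045 -0.15755453] [ 0.48483613 -0.03169222  0.01219184]
325 [0.04454678 0.06434478 0.06858367 0.07705473]
```

View pics/v11.png

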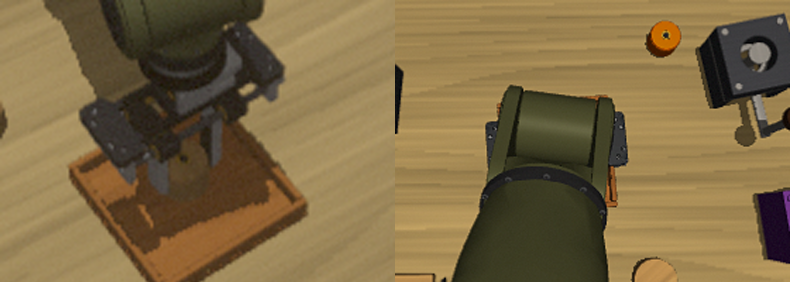

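Request:
jog_arm(rows=[0, 0, -0.006, 0, 0, 0, 1, 0, 0, -0.005, 0, 0, 0, 1, 0, 0, -0.002, 0, 0, 0, 1, 0, 0, 0, 0, 0, 0, 1, 0, 0, 0, 0, 0, 0, 1])

```text
time_s: 14.37
ee_pos: [0.4849, -0.0311, -0.0005]
eef_rot: [2.956, 1.571, -0.116]
force: [0.7, -0.8, -0.9]
grip_width: 0.0476
```

Request:
jog_arm(rows=[0, 0, -0.001, 0, 0, 0, 1, 0, 0, 0, 0, 0, 0, 1, 0, 0, 0, 0, 0, 0, 1])

```text
time_s: 14.62
ee_pos: [0.4848, -0.0311, -0.0016]
eef_rot: [3.047, 1.571, -0.025]
force: [-0.2, 0.1, -0.4]
grip_width: 0.0473
```

Request:
jog_arm(rows=[0, 0, -0.001, 0, 0, 0, 1, 0, 0, 0, 0, 0, 0, 1, 0, 0, 0, 0, 0, 0, 1])

```text
time_s: 14.87
ee_pos: [0.4847, -0.0311, -0.0028]
eef_rot: [-0.375, 1.571, 2.836]
force: [0.2, -0.5, 0.1]
grip_width: 0.0475
```

Request:
jog_arm(rows=[0, 0, -0.001, 0, 0, 0, 1, 0, 0, 0, 0, 0, 0, 1, 0, 0, 0, 0, 0, 0, 1])

```text
time_s: 15.12
ee_pos: [0.4847, -0.0311, -0.0038]
eef_rot: [-0.217, 1.571, 2.995]
force: [0.2, -0.2, -0.2]
grip_width: 0.0476
```

Request:
jog_arm(rows=[0, 0, -0.001, 0, 0, 0, 1, 0, 0, 0, 0, 0, 0, 1, 0, 0, 0, 0, 0, 0, 1])

```text
time_s: 15.37
ee_pos: [0.4849, -0.0311, -0.0042]
eef_rot: [2.991, 1.57, -0.081]
force: [-3.2, -0.4, 8.0]
grip_width: 0.0468
```

Floor contact (8 N) came at the predicted height. Opening and backing off.

Request:
jog_arm(rows=[0, 0, 0, 0, 0, 0, 0.4, 0, 0, 0, 0, 0, 0, 0.3, 0, 0, 0, 0, 0, 0, 0.2, 0, 0, 0, 0, 0, 0, 0.2, 0, 0, 0, 0, 0, 0, 0.2, 0, 0, 0, 0, 0, 0, 0.2, 0, 0, 0, 0, 0, 0, 0.2])

```text
time_s: 15.95
ee_pos: [0.4847, -0.0311, -0.0048]
eef_rot: [-0.303, 1.571, 2.909]
force: [0.8, 0.4, 0.6]
grip_width: 0.0752
```

Request:
jog_arm(rows=[0, 0, 0, 0, 0, 0, 0.2, 0, 0, 0.01, 0, 0, 0, 0.2, 0, 0, 0.015, 0, 0, 0, 0.2, 0, 0, 0.025, 0, 0, 0, 0.2, 0, 0, 0.03, 0, 0, 0, 0.2, 0, 0, 0.03, 0, 0, 0, 0.2, 0, 0, 0.03, 0, 0, 0, 0.2, 0, 0, 0.03, 0, 0, 0, 0.2])

```text
time_s: 16.62
ee_pos: [0.4844, -0.0311, 0.1676]
eef_rot: [2.908, 1.57, -0.164]
force: [0.5, 0.1, 0.1]
grip_width: 0.075
```

Request:
jog_arm(rows=[-0.01, 0, 0.02, 0, 0, 0, 0.2, -0.03, 0, 0.02, 0, 0, 0, 0.2, -0.03, 0, 0.02, 0, 0, 0, 0.2, -0.03, 0, 0, 0, 0, 0, 0.2, 0, 0, 0, 0, 0, 0, 0.2, 0, 0, 0, 0, 0, 0, 0.2])

```text
time_s: 17.12
ee_pos: [0.3843, -0.0311, 0.2265]
eef_rot: [2.907, 1.568, -0.165]
force: [0.6, -0.1, -0.1]
grip_width: 0.0751
```

```bash
python3 look.py 12 150 150 490 400 100 100 600 350; python3 - <<'E'
from h import *
for n in("scene","top"):
    I=np.load(f"pics/{n}12.npz");P=cloud(n,I['d']);H=cv2.cvtColor(I['p'],cv2.COLOR_RGB2HSV)
    f=(np.hypot(P[...,0]-.485,P[...,1]+.031)<.05)&(P[...,2]>.044)&(P[...,2]<.07)
    if f.sum()>20: print(n,f.sum(),P[f].mean(0).round(4),np.percentile(P[f][:,2],[10,50,90]).round(4))
E
```

```text
17.2167 0.07513266281993776 [ 0.66835014 -0.39620119 -0.73826781] [ 0.3851126  -0.03112358  0.22559141]
scene 290 [ 0.4863 -0.0323  0.052 ] [0.0486 0.0521 0.0548]
top 415 [ 0.4822 -0.0307  0.0524] [0.05   0.0526 0.0546]
```

View pics/v12.png

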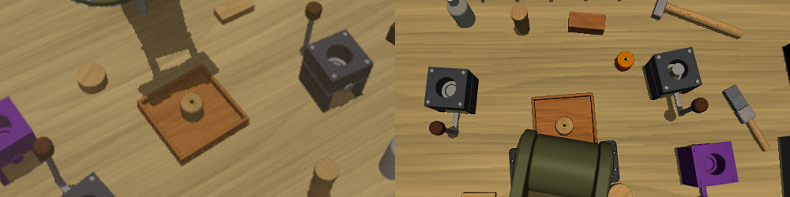

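The foot stands upright in the tray with its top at z 0.052 (floor 0.008 + 44 mm) and its centre at about (0.485, -0.031). The robot is clear and the knob is still up, so I'm handing in.

```bash
python3 -c "
from station import ctrl
print(ctrl.hand_in())"
```

```text
the job is handed in; nothing more can be done
None
```

The foot now stands upright in the middle of the wooden tray, and I handed the job in at about 17.2 s of the 45 s allowed. `hand_in` gives no verdict.

- **Lift:** I raised the loaded stand's knob about 49 mm and let go. The rod stayed up, and the foot's top read z ≈ 0.1635, so its underside was about 2 mm above the stand's top.
- **Placing:** I gripped the foot at 47.5 mm, lowered it until it touched the tray floor at about 8 N, released it and backed the arm away.
- **Last checks:** Both cameras put the foot's top at z ≈ 0.052, matching the 8 mm floor plus the 44 mm foot. Its centre read about (0.484, -0.031), against a tray centre of (0.485, -0.031). The robot was touching nothing, and the empty stand and the look-alikes were never touched.

**What disagreed:** my first grip on the knob failed. The fingertips turned out to be about 25–30 mm higher than the reported tool position, so they closed on the top of the knob and slipped off. Force on the tool reached about 13.5 N and nothing moved that I could see. I lowered the tool by about 25 mm, gripped again, and allowed for that offset from then on.

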